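# Third hand for fitting a drawer pull

## Robot

A 7-joint arm with a two-finger parallel gripper is mounted at the origin on the work surface; the furniture and walls round the work are solid. World frame = base frame: x ahead of the robot, y to its left, z up, the work surface at z = 0. Lengths are in mm, angles in rad, forces in N, time in s.
With the tool pointing down it reaches from about 425 to 825 mm from the base axis. Payload 3.6 kg.
Tool frame: the origin (TCP) lies between the finger pads; the fingertips stand 25 mm ahead of it and the grasp point (between the pads) lies 6 mm ahead of it; z points along the fingers, y is the direction in which the jaws open and shut (so a half turn about z gives the same grasp; the last joint's range is limited). The gripper opens to 93 mm and grips with 3 to 60 N. Pads are 15 mm wide; open, the fingers measure 128 mm over their backs; the gripper's body (75 mm by 188 mm) begins 65 mm behind the grasp point.
Start: joints at [-1.232, 0.615, -0.013, 1.423, 0.008, 1.103, -0.04], TCP at [232.469, 606.978, 243.64] pointing down, gripper open.
Joint ranges: [-3.12, 3.12], [-0.3, 2.06], [-1.34, 1.32], [0.26, 2.42], [-1.36, 4.5], [0.01, 1.98], [-2.84, 2.84]. Speed limits (rad/s): [2.79, 2.79, 3.14, 3.14, 3.14, 3.14, 3.14].

## Interface

Orientations are given as a rotation vector (axis times angle).
In Python, from station import status, cams, job gives the robot as it stands. The module is installed in compiled form; this text tells all that it offers.
- The arm moves only by the tool arm_command, never from a script. Its argument "series" is a list of rows, each an object with "translation": the shift along the tool's x, y, z in cm, a list of three; "dr": the turn, a rotation vector about the tool's x, y, z in rad, a list of three; "hand": the opening, from -1 (shut) to 1 (fully open). A call has 1 to 8 rows; each row shifts and turns the commanded pose from where the row before left it, along the tool's axes as they then stand; what a row does not reach is not made up. A row lasts 1/12 s, in which the tool goes at most 41.7 mm and 7.16 degrees, less where a joint would pass 70% of its speed; a pose out of reach is approached as far as the arm can. A call is refused whole if a number of a shift passes 4.17 or a number of a turn 0.125, either way. A call with a gripper value outside its range is refused whole. The fingers move at their own pace and stop on an object; "squeeze" is the grip in N (left out, the last holds). Time passes only in rows, so rows that do not move let the fingers close. It gives the time, the measured TCP pose, the force and the opening at its end, in the units of the state.
- status.observe(): the state, without advancing time (a new reading comes with each control period).
- cams.capture(name): name is "scene" or "top" or "wrist"; returns the picture (480x640x3 uint8, red, green, blue); there is no depth.
- cams.camera_model(name): a dict with "fx", "fy", "cx", "cy" (pixels), "R" (3x3) and "t" (3): a world point X has camera coordinates R X + t. Camera axes: x right, y down, z forward; pixel columns grow to the right and rows downward; lengths in mm; the calibration is good to about 2 mm. A picture is of the moment at which its call begins: read the wrist's pose just before it. camera_model takes no time and is no camera call; for the wrist camera it gives the pose at the moment of the call.
- job.job_done(): hands the job in, once; it reports no verdict.
The state is a dict: "time_s": time; "qpos": joint angles; "joint_vel": joint speeds; "joint_efforts": joint torques, N m; "tcp_pos": TCP position; "tool_rot": TCP orientation; "force": force on the tool from outside, world axes, zero at the start; "moment": the same for the moment, N m; "finger_gap": finger opening in mm.
Only numpy, scipy, OpenCV 4.12 (cv2) and the standard library are available. Lean on these libraries where they do the work, as an engineer would, in place of code of your own. Each camera call takes 0.05 s, during which the arm holds its last target. There are 200 camera calls.

## Task

I am about to fit the steel bar pull to the little wooden drawer and need a third hand: slide the drawer back until it stands square against the fence of the assembly board, pick up the pull and put its two threaded studs through the two holes in the drawer front until both feet sit flush. Then keep holding the pull and press it, and the drawer with it, against the fence with a steady push of about 12 newtons (between 6 and 20) so that I can run the nuts on from inside. Finish while still holding and pressing; never push the drawer with more than 45 newtons, do not tip it, and leave the other things on the bench alone.

Things in the scene. Friction and masses are not known exactly. Their poses are not given: they have to be found in the camera images.
- board: plywood assembly board, 230 x 180 x 12 mm, screwed to the bench, with a wooden fence (20 mm thick, its top 46 mm above the bench) along one end. Origin under the board, on the bench, 100 mm from the fence's face; its x axis points level towards the fence, y along the fence, z up. It carries the drawer.
- fence_face (a point): middle of the fence's flat face that the drawer's back goes against (180 mm long along the board's y, 34 mm high), 29 mm above the bench; the face looks to the board's -x.
- fence: the wooden fence itself, fixed to the board, 20 x 180 x 34 mm; origin under the middle of its drawer-side face, on top of the board; x points away from the drawer. Fixed and stiff: once the drawer meets it the push builds up within a millimetre or two, while the free drawer slides with 2 to 6 N.
- drawer: small loose open birch drawer on the board, 150 mm deep (x) x 160 wide (y), about 0.45 kg. Origin under its centre; back (flat, 66 mm high) to +x, towards the fence; front to -x: a board 12 mm thick, 160 wide, 84 high with two round 11 mm through holes 64 mm apart in y, 46 mm above the underside. Sides 66 mm high. Starts 1 to 4 cm short of the fence, slightly askew; slides when pushed.
- drawer_front (a point): point on the outer face of the drawer front midway between the two holes (holes at y = +32 and -32 mm from it), axes as the drawer's.
- drawer_back (a point): middle of the outer face of the drawer's back, 17 mm above the drawer's underside.
- pull: loose steel bar pull, 0.11 kg, lying flat on the bench. Origin at the centre of its flat bar: 10 mm (x), 120 (y), 18 (z). Legs 13 mm thick stand out to +x at y = +32 and -32 mm; each ends in an 18 mm round foot, its flat face at x = +45 mm, with a 7 mm threaded stud going 22 mm further. Behind the bar 36 mm of finger room, 51 mm between legs. z is up as it lies and as fitted.
- pull_seat (a point): point midway between the flat faces of the pull's two feet, axes as the pull's; it meets drawer_front when the pull is seated.
- spanner: ring spanner lying on the bench, 130 mm long: leave alone.
- nut_1: flanged steel nut, 18 mm across, lying on the bench: leave alone.
- nut_2: second such nut: leave alone.
- label_roll: roll of blank labels, 64 mm across, 26 mm high: leave alone.
- marker: capped marker, 122 mm long: leave alone.

How it is judged (in metres and radians):
On the way, in this order (a step that is already met when the one before it is completed fails the run):
1. the pull is lifted clear of the bench (height (world z) of pull above 0.03 m and contact force between the fingers and pull above 1 N), for 0.2 s.
2. both studs are in their holes (x of pull_seat in the frame of drawer_front between -0.014 and 0.003 m and y of pull_seat in the frame of drawer_front between -0.004 and 0.004 m and z of pull_seat in the frame of drawer_front between -0.004 and 0.004 m), for 0.1 s.
At the end, for the whole second after the job is handed in: Fingers hold the pull; studs in the holes, feet within 3 mm of flush (centred 4 mm, square 0.06 rad); drawer level, back within 3 mm of the fence, square within 0.03 rad; pull pushes drawer with 6 to 20 N, fence takes over 2 N; robot does not touch the drawer; all at rest (x of pull_seat in the frame of drawer_front between -0.003 and 0.003 m and y of pull_seat in the frame of drawer_front between -0.004 and 0.004 m and z of pull_seat in the frame of drawer_front between -0.004 and 0.004 m and angle between the x axis of pull_seat and the x axis of drawer_front, either way round below 0.06 rad and x of drawer_back in the frame of fence_face above -0.003 m and angle between the x axis of drawer and the x axis of board, either way round below 0.03 rad and angle between drawer's own z axis and vertical below 0.03 rad and contact force between pull and drawer between 6 and 20 N and contact force between drawer and fence above 2 N and contact force between the fingers and pull above 2 N and contact force between each of the arm, the fingers and drawer below 0.5 N and linear speed of each of drawer, pull below 0.01 m/s); the arm keeps its last pose, push and grip.
It fails at once if the drawer is pushed against the fence with more than 45 N (contact force between drawer and fence above 45 N).
It fails at once if the pull is pushed on the drawer with more than 45 N (contact force between pull and drawer above 45 N).
It fails at once if the drawer is tipped (angle between drawer's own z axis and vertical above 0.12 rad).
It fails at once if something else on the bench is moved by more than 15 mm (distance of any of spanner, nut_1, nut_2, label_roll, marker from where it was at the start of the episode above 0.015 m).
It also fails if it takes over 72 s, if anything falls off the work surface, if the arm or the gripper's body presses on something with over 40 N, if the wrist force passes 120 N, or if a joint passes its speed limit or range.

## Working session

There is one attempt and no reset: what is moved stays moved. The work goes in short steps, Python scripts to look and compute and a tool call to move; the robot and the scene stay as the last step left them, time stands still between calls to the robot, and variables do not carry over. Pictures are saved under pics/ and viewed, about 8 in all and at most 12, crops included, and the job is handed in when it is done.

Besides the shell and the picture viewer there is one more tool, called as name(argument=value, ...) on one line, values as JSON. arm_command: Moves the arm, as the interface text tells. Its arguments: {"type":"object","properties":{"series":{"type":"array"},"squeeze":{"type":"number"}},"required":["series"]}

```bash
mkdir -p pics; cat > h.py <<'E'
import numpy as np, cv2
from station import status, cams, job
from scipy.spatial.transform import Rotation as Ro
def snap(n,f):
    m=cams.camera_model(n); im=cams.capture(n); cv2.imwrite('pics/'+f,im[:,:,::-1]); np.savez('pics/'+f[:-4]+'.npz',**{k:np.array(v) for k,v in m.items()}); return im,m
def ray(m,uv,z):
    R=np.array(m['R']);t=np.array(m['t']).ravel()
    d=R.T@np.array([(uv[0]-m['cx'])/m['fx'],(uv[1]-m['cy'])/m['fy'],1]);c=-R.T@t
    return c+d*(z-c[2])/d[2]
def proj(m,X):
    p=np.array(m['R'])@np.array(X)+np.array(m['t']).ravel(); return [m['fx']*p[0]/p[2]+m['cx'],m['fy']*p[1]/p[2]+m['cy']]
E
python3 - <<'E'
from h import *
s=status.observe();print({k:np.round(v,3) for k,v in s.items()})
for n in('top','scene'):
    im,m=snap(n,n+'1.png');print(n,m)
E
```

```text
{'time_s': np.float64(0.0), 'qpos': array([-1.231,  0.616, -0.013,  1.425,  0.008,  1.103, -0.04 ]), 'joint_vel': array([-0.   ,  0.   , -0.   ,  0.001,  0.001,  0.   ,  0.   ]), 'joint_efforts': array([ 1.0000e-03, -4.5893e+01,  2.0900e-01, -1.6575e+01, -6.1000e-02,
        2.0000e-02,  0.0000e+00]), 'tcp_pos': array([232.256, 606.304, 242.474]), 'tool_rot': array([-0.571, -3.089,  0.004]), 'force': array([ 0.669,  0.646, -0.185]), 'moment': array([-0.035, -0.009,  0.018]), 'finger_gap': np.float64(92.66)}
top {'fx': 473.7358430321319, 'fy': 473.7358430321319, 'cx': 324.6766699608723, 'cy': 242.3415876034839, 'R': array([[-0.00262347, -0.99995266,  0.00936969],
       [-0.99273913,  0.00147752, -0.12027814],
       [ 0.1202586 , -0.00961721, -0.99269602]]), 't': array([ -52.32499648,  448.25455467, 1112.42137952])}
scene {'fx': 436.13477880443105, 'fy': 436.13477880443105, 'cx': 320.7407572224875, 'cy': 239.43988736291692, 'R': array([[ 0.91079259, -0.41284016,  0.00445719],
       [-0.25022421, -0.56055809, -0.7894064 ],
       [ 0.32839717,  0.7178702 , -0.61385476]]), 't': array([-407.29681846,  135.98426155, 1094.62069779])}
```

View pics/top1.png

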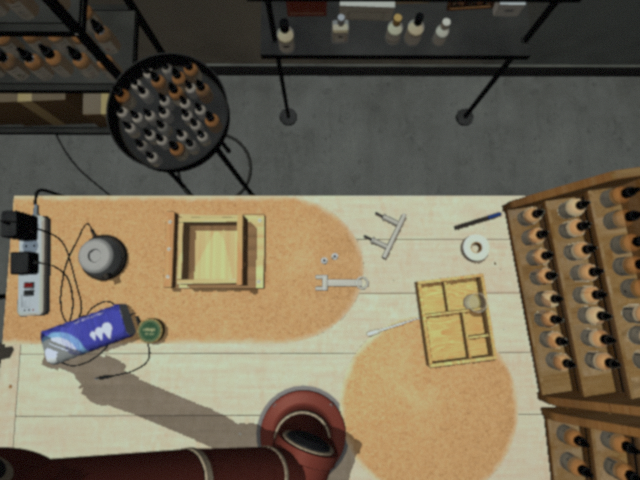

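View pics/scene1.png

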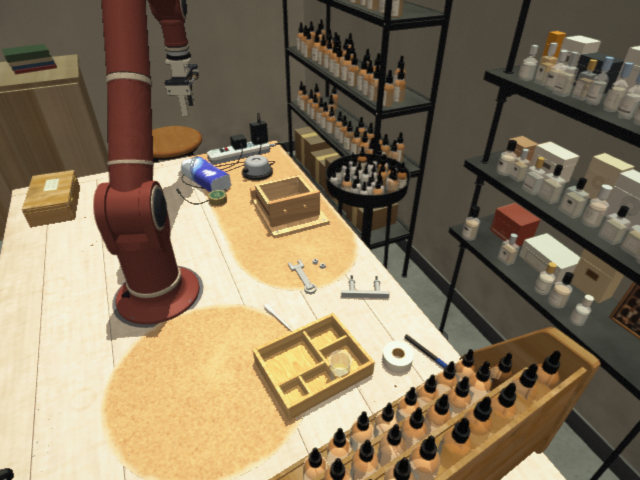

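Top view: the drawer is at about px (212,250), with its front facing right (−y) and the fence on the left. The pull is at about (388,236) with its studs pointing left. The scene view agrees. I'll enlarge both areas next.

```bash
python3 - <<'E'
from h import *
im=cv2.imread('pics/top1.png')
a=cv2.resize(im[200:300,160:280],None,fx=5,fy=5,interpolation=cv2.INTER_CUBIC)
b=cv2.resize(im[200:270,355:415],(200,233),interpolation=cv2.INTER_CUBIC)
# fixed 5x: drawer 600x500 ; pull 5x
b=cv2.resize(im[200:300,370:410],None,fx=5,fy=5,interpolation=cv2.INTER_CUBIC)
cv2.imwrite('pics/c1.png',np.hstack([a,b]))
E
```

```text
(no output)
```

View pics/c1.png

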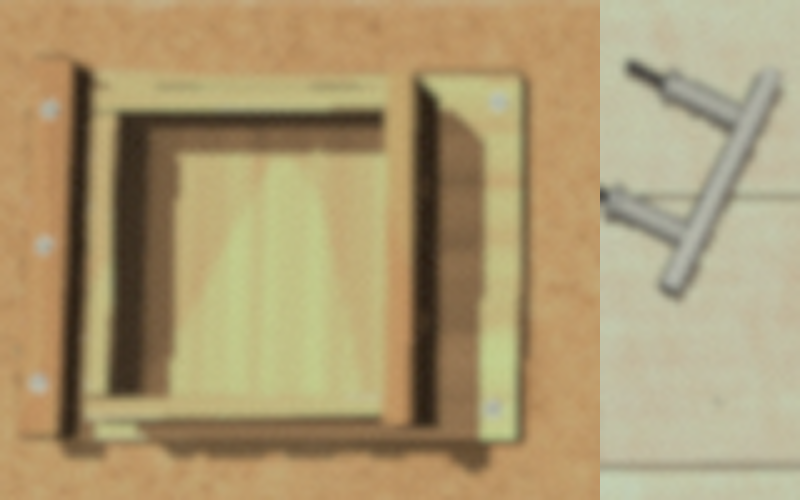

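```bash
python3 - <<'E'
from h import *
m=cams.camera_model('top')
P=lambda x,y,z:ray(m,(160+x/5-.4,200+y/5-.4),z)
Q=lambda x,y,z:ray(m,(370+(x-600)/5-.4,200+y/5-.4),z)
def sh(n,a,b):
    d=a-b; print(n,a.round(1),b.round(1),'len',np.hypot(*d[:2]).round(1),'mid',((a+b)/2).round(1),'ang of dir',np.degrees(np.arctan2(d[1],d[0])).round(2))
sh('boardend',P(523,72,12),P(522,440,12))
sh('fence',P(72,60,46),P(60,437,46))
sh('front outer',P(415,70,96),P(412,425,96))
sh('front inner',P(386,72,96),P(383,420,96))
sh('bar',Q(768,70,18),Q(672,290,18))
sh('feet',Q(667,86,9),Q(612,206,9))
print(status.observe()['force'])
E
```

```text
boardend [520.3  94.8  12. ] [340.5  93.   12. ] len 179.8 mid [430.4  93.9  12. ] ang of dir 0.58
fence [520. 305.  46.] [341.5 304.2  46. ] len 178.5 mid [430.8 304.6  46. ] ang of dir 0.24
front outer [505.9 133.8  96. ] [345.1 132.2  96. ] len 160.8 mid [425.5 133.   96. ] ang of dir 0.57
front inner [505.  146.9  96. ] [347.3 145.2  96. ] len 157.7 mid [426.2 146.1  96. ] ang of dir 0.64
bar [ 519.8 -245.7   18. ] [ 411.9 -196.8   18. ] len 118.5 mid [ 465.9 -221.2   18. ] ang of dir -24.39
feet [ 513.5 -197.3    9. ] [ 454.  -169.3    9. ] len 65.8 mid [ 483.8 -183.3    9. ] ang of dir -25.19
[ 0.4283822  -0.51870131  0.10347368]
```

```bash
cat >> h.py <<'E'
def plan(wps,pos=None,R=None,step=40.,astep=.12):
    """wps: list of (xyz, yaw_deg of tool y, tool down). Prints rows in tool axes."""
    s=status.observe()
    if pos is None: pos=np.array(s['tcp_pos'])
    if R is None: R=Ro.from_rotvec(s['tool_rot'])
    rows=[]
    for X,yaw in wps:
        y=np.array([np.cos(np.radians(yaw)),np.sin(np.radians(yaw)),0]);z=np.array([0,0,-1.]);x=np.cross(y,z)
        T=Ro.from_matrix(np.c_[x,y,z]);d=(R.inv()*T).as_rotvec();dX=np.array(X)-pos
        n=int(np.ceil(max(np.abs(dX).max()*1.2/step,np.linalg.norm(d)/astep,1)))
        for i in range(n):
            Ri=R*Ro.from_rotvec(d*i/n); rows.append(((Ri.inv().apply(dX/n)/10).round(2).tolist(),(d/n).round(4).tolist()))
        pos=np.array(X);R=T
    for r in rows: print(r)
E
python3 - <<'E'
from h import *
s=status.observe();R=Ro.from_rotvec(s['tool_rot']);print(R.as_matrix().round(3))
plan([((440,210,250),65.6-180),((466,-221,230),65.6-180)])
E
```

```text
[[-0.934  0.358 -0.001]
 [ 0.358  0.934 -0.002]
 [-0.    -0.002 -1.   ]]
([-1.29, -1.14, -0.03], [-0.0, -0.0001, -0.1185])
([-1.15, -1.28, -0.03], [-0.0, -0.0001, -0.1185])
([-0.99, -1.41, -0.03], [-0.0, -0.0001, -0.1185])
([-0.81, -1.52, -0.03], [-0.0, -0.0001, -0.1185])
([-0.63, -1.6, -0.03], [-0.0, -0.0001, -0.1185])
([-0.44, -1.67, -0.03], [-0.0, -0.0001, -0.1185])
([-0.24, -1.71, -0.03], [-0.0, -0.0001, -0.1185])
([-0.03, -1.72, -0.03], [-0.0, -0.0001, -0.1185])
([0.17, -1.71, -0.03], [-0.0, -0.0001, -0.1185])
([0.37, -1.68, -0.03], [-0.0, -0.0001, -0.1185])
([0.57, -1.62, -0.03], [-0.0, -0.0001, -0.1185])
([0.76, -1.55, -0.03], [-0.0, -0.0001, -0.1185])
([0.93, -1.45, -0.03], [-0.0, -0.0001, -0.1185])
([1.1, -1.32, -0.03], [-0.0, -0.0001, -0.1185])
([1.25, -1.19, -0.03], [-0.0, -0.0001, -0.1185])
([1.38, -1.03, -0.03], [-0.0, -0.0001, -0.1185])
([1.49, -0.86, -0.03], [-0.0, -0.0001, -0.1185])
([1.58, -0.68, -0.03], [-0.0, -0.0001, -0.1185])
([1.65, -0.49, -0.03], [-0.0, -0.0001, -0.1185])
([1.7, -0.29, -0.03], [-0.0, -0.0001, -0.1185])
([1.72, -0.08, -0.03], [-0.0, -0.0001, -0.1185])
([1.72, 0.12, -0.03], [-0.0, -0.0001, -0.1185])
([1.69, 0.32, -0.03], [-0.0, -0.0001, -0.1185])
([1.64, 0.52, -0.03], [-0.0, -0.0001, -0.1185])
([1.57, 0.71, -0.03], [-0.0, -0.0001, -0.1185])
([1.47, 0.89, -0.03], [-0.0, -0.0001, -0.1185])
([1.55, 2.94, 0.15], [0.0, 0.0, 0.0])
([1.55, 2.94, 0.15], [0.0, 0.0, 0.0])
([1.55, 2.94, 0.15], [0.0, 0.0, 0.0])
([1.55, 2.94, 0.15], [0.0, 0.0, 0.0])
([1.55, 2.94, 0.15], [0.0, 0.0, 0.0])
([1.55, 2.94, 0.15], [0.0, 0.0, 0.0])
([1.55, 2.94, 0.15], [0.0, 0.0, 0.0])
([1.55, 2.94, 0.15], [0.0, 0.0, 0.0])
([1.55, 2.94, 0.15], [0.0, 0.0, 0.0])
([1.55, 2.94, 0.15], [0.0, 0.0, 0.0])
([1.55, 2.94, 0.15], [0.0, 0.0, 0.0])
([1.55, 2.94, 0.15], [0.0, 0.0, 0.0])
([1.55, 2.94, 0.15], [0.0, 0.0, 0.0])
```

arm_command(series=[{"translation": [-2.8,-2.46,0],"dr": [0,0,0.02],"hand": 1},{"translation": [-2.8,-2.46,0],"dr": [0,0,0.02],"hand": 1},{"translation": [-2.8,-2.46,0],"dr": [0,0,0.02],"hand": 1},{"translation": [-2.8,-2.46,0],"dr": [0,0,0],"hand": 1},{"translation": [-2.8,-2.46,0],"dr": [0,0,0],"hand": 1},{"translation": [-2.8,-2.46,0],"dr": [0,0,0],"hand": 1},{"translation": [-2.8,-2.46,0],"dr": [0,0,0],"hand": 1},{"translation": [-2.8,-2.46,0],"dr": [0,0,0],"hand": 1}])

```text
time_s: 0.77
tcp_pos: [359.4, 335.2, 243.4]
tool_rot: [-0.663, -3.07, 0.001]
force: [-0.5, 0.3, 0.1]
finger_gap: 93.0
```

arm_command(series=[{"translation": [-2.8,-2.46,0],"dr": [0,0,0],"hand": 1},{"translation": [-2.8,-2.46,0],"dr": [0,0,0],"hand": 1},{"translation": [-2.8,-2.46,0],"dr": [0,0,0],"hand": 1},{"translation": [-2.8,-2.46,0],"dr": [0,0,0],"hand": 1},{"translation": [-1.49,-3.28,0],"dr": [0,0,0],"hand": 1},{"translation": [-1.49,-3.28,0],"dr": [0,0,0],"hand": 1},{"translation": [-1.49,-3.28,0],"dr": [0,0,0],"hand": 1},{"translation": [-1.49,-3.28,0],"dr": [0,0,0],"hand": 1}])

```text
time_s: 1.43
tcp_pos: [420.2, 55.4, 243.5]
tool_rot: [-0.664, -3.07, 0.0]
force: [0.5, -0.1, -0.4]
finger_gap: 93.3
```

```bash
python3 - <<'E'
from h import *
plan([((466,-221,200),65.6)])
E
```

```text
([-1.73, -2.59, 0.48], [-0.0, -0.0001, 0.0])
([-1.73, -2.59, 0.48], [-0.0, -0.0001, 0.0])
([-1.73, -2.59, 0.48], [-0.0, -0.0001, 0.0])
([-1.73, -2.59, 0.48], [-0.0, -0.0001, 0.0])
([-1.73, -2.59, 0.48], [-0.0, -0.0001, 0.0])
([-1.73, -2.59, 0.48], [-0.0, -0.0001, 0.0])
([-1.73, -2.59, 0.48], [-0.0, -0.0001, 0.0])
([-1.73, -2.59, 0.48], [-0.0, -0.0001, 0.0])
([-1.73, -2.59, 0.48], [-0.0, -0.0001, 0.0])
```

arm_command(series=[{"translation": [-1.95,-2.91,0.5],"dr": [0,0,0],"hand": 1},{"translation": [-1.95,-2.91,0.5],"dr": [0,0,0],"hand": 1},{"translation": [-1.95,-2.91,0.5],"dr": [0,0,0],"hand": 1},{"translation": [-1.95,-2.91,0.5],"dr": [0,0,0],"hand": 1},{"translation": [-1.95,-2.91,0.5],"dr": [0,0,0],"hand": 1},{"translation": [-1.95,-2.91,0.5],"dr": [0,0,0],"hand": 1},{"translation": [-1.95,-2.91,0.5],"dr": [0,0,0],"hand": 1},{"translation": [-1.95,-2.91,0.5],"dr": [0,0,0],"hand": 1}])

```text
time_s: 2.1
tcp_pos: [466.4, -220.8, 203.1]
tool_rot: [-0.664, -3.07, -0.0]
force: [0.4, 0.3, -1.1]
finger_gap: 93.0
```

arm_command(series=[{"translation": [0,0,0],"dr": [0,0,0],"hand": 1},{"translation": [0,0,0],"dr": [0,0,0],"hand": 1},{"translation": [0,0,0],"dr": [0,0,0],"hand": 1}])

```text
time_s: 2.35
tcp_pos: [466.3, -218.5, 203.2]
tool_rot: [-0.663, -3.069, -0.002]
force: [0.5, -0.6, 0.5]
finger_gap: 92.7
```

```bash
python3 - <<'E'
from h import *
s=status.observe();print(s['time_s'],s['tcp_pos'],s['tool_rot'],s['qpos'].round(2) if hasattr(s['qpos'],'round') else s['qpos'])
im,m=snap('wrist','w1.png')
print(m['fx'],m['cx'],m['cy'],np.array(m['R']).round(3).tolist(),m['t'])
E
```

```text
2.35 [ 466.26718667 -218.45827481  203.2057464 ] [-6.63209671e-01 -3.06930576e+00 -1.60113937e-03] [ 0.28  0.46  0.17  1.87 -0.1   0.83  1.65]
364.11210656216645 313.3810343042564 238.19076253200706 [[0.413, 0.911, 0.001], [0.885, -0.402, 0.233], [0.213, -0.096, -0.972]] [   5.67943157 -516.81440047  228.21071924]
```

View pics/w1.png

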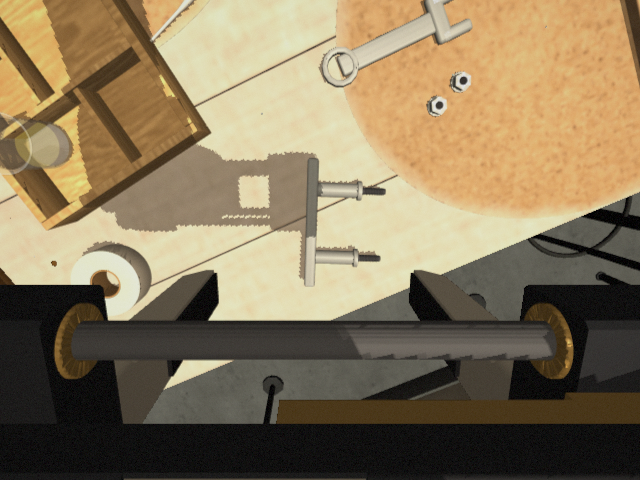

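Wrist view: the bar runs from (313,158) to (310,285), the feet are at about x=361 (rows 190 and 257), and the studs point right. The nuts and spanner are at the top right.

```bash
python3 - <<'E'
from h import *
m=np.load('pics/w1.npz');m={k:m[k] for k in m}
def sh(n,a,b):
    d=a-b; print(n,a.round(1),b.round(1),'len',np.hypot(*d[:2]).round(1),'mid',((a+b)/2).round(1),'ang of dir',np.degrees(np.arctan2(d[1],d[0])).round(2))
sh('bar',ray(m,(313,158),18),ray(m,(310,285.5),18))
sh('barL',ray(m,(307.5,158),18),ray(m,(305,285.5),18))
sh('barR',ray(m,(318.5,158),18),ray(m,(315,285.5),18))
sh('feet',ray(m,(362,190),9),ray(m,(357,257.5),9))
sh('leg',ray(m,(338,189),15.5),ray(m,(335,256),15.5))
# grey-level edge fit of bar
im=cv2.cvtColor(cv2.imread('pics/w1.png'),cv2.COLOR_BGR2GRAY)
for v in(170,215,240,275): print(v,im[v,298:326])
E
```

```text
bar [ 412.2 -193.7   18. ] [ 518.3 -245.    18. ] len 117.9 mid [ 465.2 -219.4   18. ] ang of dir 154.19
barL [ 410.2 -198.1   18. ] [ 516.3 -249.4   18. ] len 117.9 mid [ 463.2 -223.7   18. ] ang of dir 154.22
barR [ 414.1 -189.4   18. ] [ 520.2 -240.7   18. ] len 117.9 mid [ 467.2 -215.1   18. ] ang of dir 154.16
feet [ 456.8 -164.9    9. ] [ 514.1 -193.9    9. ] len 64.3 mid [ 485.5 -179.4    9. ] ang of dir 153.11
leg [ 446.1 -184.6   15.5] [ 502.2 -212.    15.5] len 62.4 mid [ 474.1 -198.3   15.5] ang of dir 153.91
170 [133 130 129 130 132 129 129 132 127  95  99 112 116 118 114 115 115 116
 115 104 132 219 220 219 220 219 221 218]
215 [133 133 132 133 130 126 118 104  86 102 113 113 116 112 111 113 116 108
 112 189 217 215 216 218 218 219 219 219]
240 [216 214 197 189 131 133 134 108 152 188 199 201 204 204 209 212 205 175
 185 218 217 219 218 219 218 219 218 216]
275 [190 135 136 135 135 134 113 153 189 196 196 196 197 202 205 192 166 205
 220 220 217 219 218 217 217 215 216 216]
```

arm_command(series=[{"translation": [0.06,-0.13,3.2],"dr": [0,0,0.026],"hand": 1},{"translation": [0,0,3.2],"dr": [0,0,0],"hand": 1},{"translation": [0,0,3.2],"dr": [0,0,0],"hand": 1},{"translation": [0,0,3.2],"dr": [0,0,0],"hand": 1},{"translation": [0,0,2.0],"dr": [0,0,0],"hand": 0.5},{"translation": [0,0,1.0],"dr": [0,0,0],"hand": 0.2},{"translation": [0,0,0],"dr": [0,0,0],"hand": -0.2},{"translation": [0,0,0],"dr": [0,0,0],"hand": -0.2}])

```text
time_s: 3.07
tcp_pos: [466.1, -219.4, 46.2]
tool_rot: [0.701, 3.062, 0.0]
force: [1.0, -0.5, 0.9]
finger_gap: 70.9
```

arm_command(series=[{"translation": [0,0,0],"dr": [0,0,0],"hand": -0.2},{"translation": [0,0,0],"dr": [0,0,0],"hand": -0.2}])

```text
time_s: 3.23
tcp_pos: [466.6, -220.4, 47.2]
tool_rot: [0.702, 3.059, -0.001]
force: [-1.1, -0.4, 0.5]
finger_gap: 57.7
```

arm_command(series=[{"translation": [0,0,0.9],"dr": [0,0,0],"hand": -0.2},{"translation": [0,0,0.9],"dr": [0,0,0],"hand": -0.2},{"translation": [0,0,0],"dr": [0,0,0],"hand": -0.2},{"translation": [0,0,0],"dr": [0,0,0],"hand": -0.2}])

```text
time_s: 3.57
tcp_pos: [464.9, -220.0, 27.0]
tool_rot: [-0.703, -3.06, -0.0]
force: [0.2, 0.3, -0.8]
finger_gap: 37.7
```

arm_command(series=[{"translation": [0,0,0],"dr": [0,0,0],"hand": -1},{"translation": [0,0,0],"dr": [0,0,0],"hand": -1},{"translation": [0,0,0],"dr": [0,0,0],"hand": -1},{"translation": [0,0,0],"dr": [0,0,0],"hand": -1},{"translation": [0,0,0],"dr": [0,0,0],"hand": -1},{"translation": [0,0,0],"dr": [0,0,0],"hand": -1}], squeeze=40)

```text
time_s: 4.07
tcp_pos: [465.6, -220.3, 27.8]
tool_rot: [0.704, 3.061, -0.0]
force: [-0.2, 1.0, 1.0]
finger_gap: 9.5
```

arm_command(series=[{"translation": [0,0,-1],"dr": [0,0,0],"hand": -1},{"translation": [0,0,-2.5],"dr": [0,0,0],"hand": -1},{"translation": [0,0,-3.5],"dr": [0,0,0],"hand": -1},{"translation": [0,0,-3.5],"dr": [0,0,0],"hand": -1},{"translation": [0,0,-3.5],"dr": [0,0,0],"hand": -1},{"translation": [0,0,-3.5],"dr": [0,0,0],"hand": -1},{"translation": [0,0,-2.5],"dr": [0,0,0],"hand": -1},{"translation": [0,0,0],"dr": [0,0,0],"hand": -1}])

```text
time_s: 4.73
tcp_pos: [468.0, -221.7, 233.8]
tool_rot: [0.701, 3.05, -0.003]
force: [-0.3, -0.1, -0.9]
finger_gap: 9.6
```

```bash
python3 - <<'E'
from h import *
s=status.observe();print(s['finger_gap'],s['force'],s['tcp_pos'])
plan([((432,20,225),90.4)],step=36)
E
```

```text
9.600099445038301 [-0.33441543 -0.05833449 -0.94339651] [ 468.03474608 -221.65944053  233.79680595]
([1.53, 2.24, 0.08], [-0.0002, 0.0013, -0.051])
([1.42, 2.32, 0.08], [-0.0002, 0.0013, -0.051])
([1.3, 2.39, 0.09], [-0.0002, 0.0013, -0.051])
([1.17, 2.45, 0.09], [-0.0002, 0.0013, -0.051])
([1.05, 2.5, 0.09], [-0.0002, 0.0013, -0.051])
([0.92, 2.55, 0.09], [-0.0002, 0.0013, -0.051])
([0.79, 2.6, 0.09], [-0.0002, 0.0013, -0.051])
([0.65, 2.64, 0.1], [-0.0002, 0.0013, -0.051])
([0.52, 2.66, 0.1], [-0.0002, 0.0013, -0.051])
```

arm_command(series=[{"translation": [1.53,2.24,0.08],"dr": [0,0,-0.051],"hand": -1},{"translation": [1.42,2.32,0.08],"dr": [0,0,-0.051],"hand": -1},{"translation": [1.3,2.39,0.09],"dr": [0,0,-0.051],"hand": -1},{"translation": [1.17,2.45,0.09],"dr": [0,0,-0.051],"hand": -1},{"translation": [1.05,2.5,0.09],"dr": [0,0,-0.051],"hand": -1},{"translation": [0.92,2.55,0.09],"dr": [0,0,-0.051],"hand": -1},{"translation": [0.79,2.6,0.09],"dr": [0,0,-0.051],"hand": -1},{"translation": [0.65,2.64,0.1],"dr": [0,0,-0.051],"hand": -1}])

```text
time_s: 5.4
tcp_pos: [432.1, -4.1, 220.2]
tool_rot: [-0.065, -3.139, 0.0]
force: [0.9, 0.4, -1.3]
finger_gap: 9.7
```

arm_command(series=[{"translation": [0.52,2.66,0.1],"dr": [0,0,-0.051],"hand": -1},{"translation": [0,0,0],"dr": [0,0,0],"hand": -1},{"translation": [0,0,0],"dr": [0,0,0],"hand": -1},{"translation": [0,0,0],"dr": [0,0,0],"hand": -1},{"translation": [0,0,0],"dr": [0,0,0],"hand": -1}])

```text
time_s: 5.82
tcp_pos: [429.3, 20.1, 219.4]
tool_rot: [0.007, -3.141, 0.001]
force: [0.3, -0.3, -0.4]
finger_gap: 9.7
```

```bash
python3 - <<'E'
from h import *
for i in range(1):
    s=status.observe();print(s['time_s'],s['tcp_pos'],s['tool_rot'],s['qpos'])
R=Ro.from_rotvec(s['tool_rot']).as_matrix();print(R.round(4))
im,m=snap('wrist','w2.png')
E
```

```text
5.8167 [429.26398394  20.07268544 219.4419116 ] [ 7.02866038e-03 -3.14112020e+00  1.35858510e-03] [-0.11858391  0.31228077  0.02663106  2.05562466 -0.010528    0.7743596
  1.48956177]
[[-1.0e+00 -4.5e-03 -5.0e-04]
 [-4.5e-03  1.0e+00 -9.0e-04]
 [ 5.0e-04 -9.0e-04 -1.0e+00]]
```

View pics/w2.png

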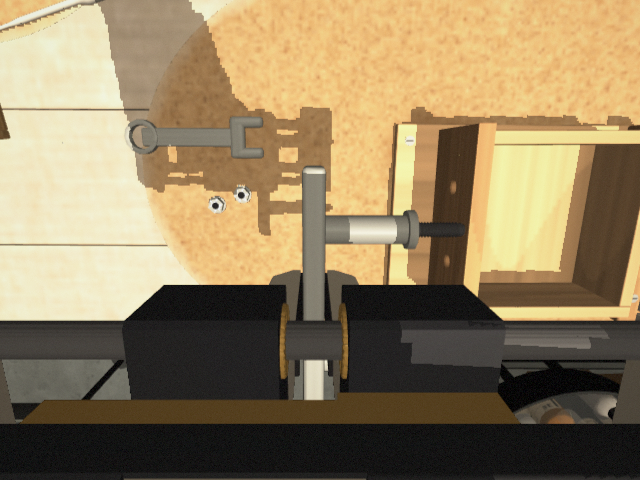

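Wrist view 2: the pull is held, with its bar end at (314,170), a foot at (412,230) and a stud out to (463,230). Both holes show on the drawer front, at (453,187) and (446,262). The drawer's top outer edge starts at about (480,123).

```bash
python3 - <<'E'
from h import *
m=np.load('pics/w2.npz');m={k:m[k] for k in m}
im=cv2.imread('pics/w2.png')
big=cv2.resize(im[160:280,400:500],None,fx=5,fy=5,interpolation=cv2.INTER_CUBIC)
big2=cv2.resize(im[155:275,300:360],None,fx=5,fy=5,interpolation=cv2.INTER_CUBIC)
cv2.imwrite('pics/c2.png',np.hstack([big,big2]))
print('holes',ray(m,(453,187),58),ray(m,(446,262),58))
print('edge',ray(m,(480,124),96),ray(m,(467,320),96))
zb=219.4-18.8
print('bar end',ray(m,(314,170),zb+9),'foot',ray(m,(418,230),zb),'stud',ray(m,(463,230),zb),'legbase',ray(m,(327,230),zb))
E
```

```text
holes [392.64515023 135.33793491  58.        ] [457.05739103 135.34439512  58.        ]
edge [345.68999624 135.40476658  96.        ] [492.75949895 141.57532134  96.        ]
bar end [371.48351028  20.83531504 209.6       ] foot [398.00641501  67.16809793 200.6       ] stud [397.92714589  87.15844336 200.6       ] legbase [398.16673433  26.73824646 200.6       ]
```

View pics/c2.png

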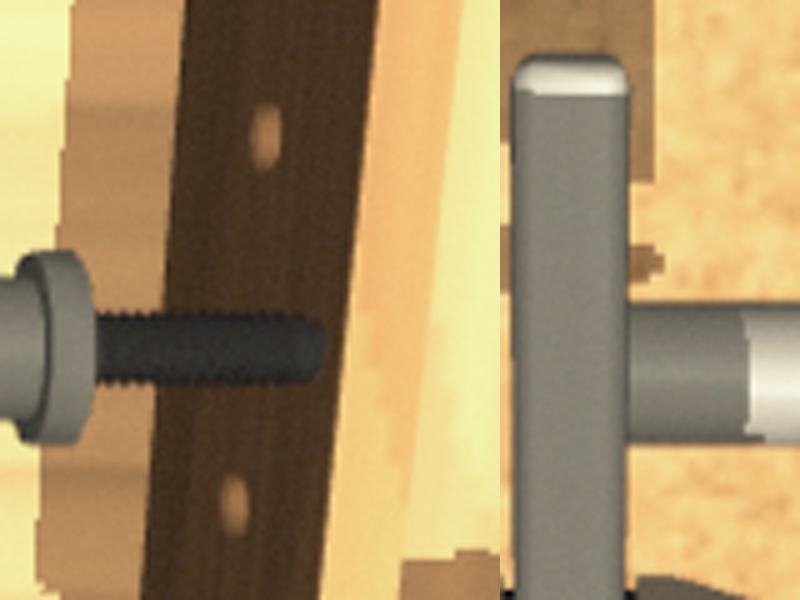

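arm_command(series=[{"translation": [0.25,0,2.6],"dr": [0,0,0],"hand": -1},{"translation": [0.25,0,3.6],"dr": [0,0,0],"hand": -1},{"translation": [0,0,3.6],"dr": [0,0,0],"hand": -1},{"translation": [0,0.6,2.6],"dr": [0,0,0],"hand": -1},{"translation": [0,1.0,1.8],"dr": [0,0,0],"hand": -1},{"translation": [0,0.8,0],"dr": [0,0,0],"hand": -1},{"translation": [0,0,0],"dr": [0,0,0],"hand": -1},{"translation": [0,0,0],"dr": [0,0,0],"hand": -1}])

```text
time_s: 6.53
tcp_pos: [425.1, 45.3, 78.4]
tool_rot: [-0.012, 3.14, -0.0]
force: [0.8, -0.0, -0.8]
finger_gap: 9.8
```

arm_command(series=[{"translation": [0,0,0],"dr": [0,0,0],"hand": -1},{"translation": [0,0,0],"dr": [0,0,0],"hand": -1}])

```text
time_s: 6.7
tcp_pos: [425.1, 44.9, 78.8]
tool_rot: [-0.01, 3.139, -0.0]
force: [0.2, -0.0, -0.1]
finger_gap: 9.8
```

```bash
python3 - <<'E'
from h import *
im,m=snap('wrist','w3.png')
P=[];F=[];G=[]
for i in range(8):
    s=status.observe();P.append(s['tcp_pos']);F.append(s['force']);G.append(s['tool_rot']);cams.capture('scene')
print(np.array(P).round(1).tolist());print(np.mean(P,0).round(2),np.mean(F,0).round(2));print(Ro.from_rotvec(G[-1]).as_matrix().round(4))
sc,ms=snap('scene','s3.png')
a=im[:,:];b=cv2.resize(sc[160:250,230:350],None,fx=3,fy=3,interpolation=cv2.INTER_CUBIC)
w=cv2.resize(im[150:330,330:530],None,fx=2.2,fy=2.2,interpolation=cv2.INTER_CUBIC)
o=np.zeros((400,800,3),np.uint8);o[:w.shape[0],:w.shape[1]]=w;o[:270,440:800]=b
cv2.imwrite('pics/c3.png',o[:,:,::-1])
E
```

```text
[[425.0, 44.9, 78.7], [424.8, 45.0, 78.5], [424.7, 45.1, 78.3], [424.5, 45.2, 78.2], [424.4, 45.2, 78.0], [424.3, 45.3, 77.9], [424.3, 45.3, 77.8], [424.2, 45.4, 77.7]]
[424.54  45.18  78.12] [ 0.18  0.11 -0.98]
[[-1.0e+00 -7.1e-03  2.0e-04]
 [-7.1e-03  1.0e+00 -0.0e+00]
 [-2.0e-04 -0.0e+00 -1.0e+00]]
```

View pics/c3.png

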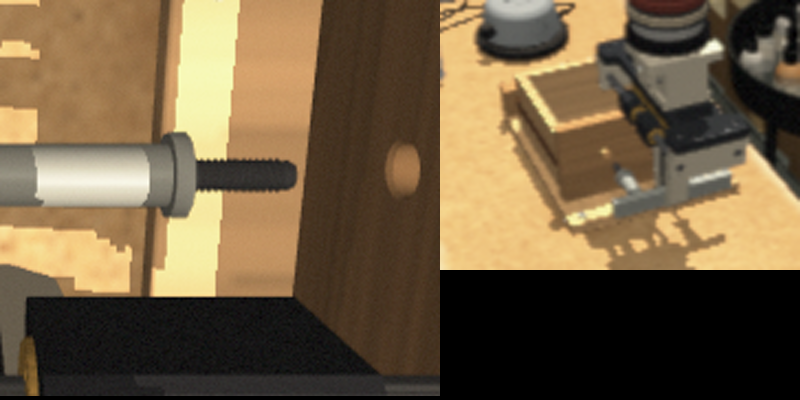

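Crop: the stud axis is at row 229.5 with its tip at column 464.5. The hole is at (513,227), so they are nearly in line. The drawer front's bottom edge crosses at about column 472.

```bash
python3 - <<'E'
from h import *
L=lambda f:{k:v for k,v in np.load('pics/'+f).items()}
m=L('w3.npz')
print('bottom edge',ray(m,(330+312/2.2,150+170/2.2),12))
for z in(56,58,60):print('hole',z,ray(m,(330+403/2.2-.3,150+170/2.2-.3),z))
z=59.5
print('stud tip',ray(m,(330+297/2.2,150+175/2.2-.3),z),'foot',ray(m,(330+190/2.2,150+175/2.2-.3),z))
print('stud dia',ray(m,(450,150+158/2.2),z)-ray(m,(450,150+191/2.2),z))
R=m['R'];print('cam',-R.T@m['t'])
E
```

```text
bottom edge [402.54503601 137.06851253  12.        ]
hole 56 [393.02238953 136.06949167  56.        ]
hole 58 [392.60342338 134.94621158  58.        ]
hole 60 [392.18445724 133.82293149  60.        ]
stud tip [393.43753162 112.92475755  59.5       ] foot [393.55455099  91.27199102  59.5       ]
stud dia [-6.83072645 -0.6477404   0.        ]
cam [359.11842393  45.17038155 217.8458493 ]
```

arm_command(series=[{"translation": [0.09,0,0.09],"dr": [0,0,0],"hand": -1},{"translation": [0,0.5,0],"dr": [0,0,0],"hand": -1},{"translation": [0,0.5,0],"dr": [0,0,0],"hand": -1},{"translation": [0,0.5,0],"dr": [0,0,0],"hand": -1},{"translation": [0,0.2,0],"dr": [0,0,0],"hand": -1},{"translation": [0,0,0],"dr": [0,0,0],"hand": -1},{"translation": [0,0,0],"dr": [0,0,0],"hand": -1}])

```text
time_s: 7.78
tcp_pos: [423.1, 62.7, 76.6]
tool_rot: [0.013, -3.141, 0.0]
force: [-0.4, -0.5, -0.6]
finger_gap: 9.7
```

```bash
python3 - <<'E'
from h import *
print(status.observe()['tcp_pos'])
im,m=snap('wrist','w4.png')
w=cv2.resize(im[160:310,380:530],None,fx=4,fy=4,interpolation=cv2.INTER_CUBIC)
cv2.imwrite('pics/c4.png',w[:,:,::-1])
E
```

```text
[423.14493914  62.72485786  76.63620021]
```

View pics/c4.png

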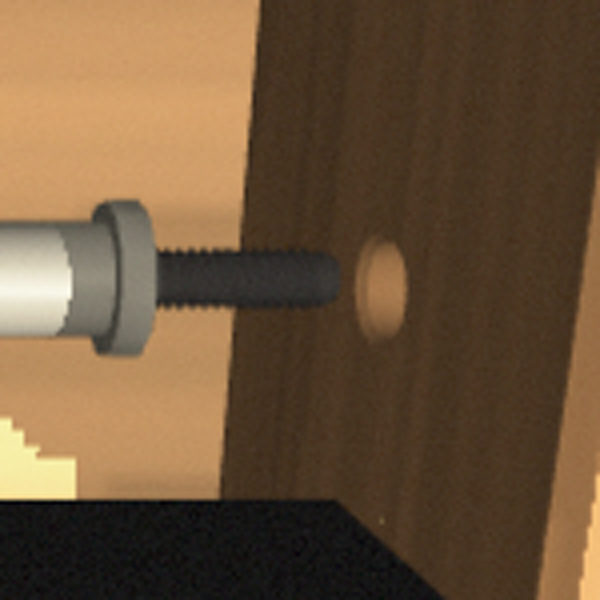

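arm_command(series=[{"translation": [-0.08,0,0],"dr": [0,0,0],"hand": -1},{"translation": [0,0.3,0],"dr": [0,0,0],"hand": -1},{"translation": [0,0.3,0],"dr": [0,0,0],"hand": -1},{"translation": [0,0.3,0],"dr": [0,0,0],"hand": -1},{"translation": [0,0.3,0],"dr": [0,0,0],"hand": -1},{"translation": [0,0,0],"dr": [0,0,0],"hand": -1},{"translation": [0,0,0],"dr": [0,0,0],"hand": -1}])

```text
time_s: 8.42
tcp_pos: [423.8, 74.8, 76.6]
tool_rot: [0.013, -3.141, -0.0]
force: [-0.2, -0.7, -0.9]
finger_gap: 9.7
```

```bash
python3 - <<'E'
from h import *
s=status.observe();print(s['tcp_pos'],s['force'],s['moment'])
im,m=snap('wrist','w5.png')
w=cv2.resize(im[160:310,380:530],None,fx=4,fy=4,interpolation=cv2.INTER_CUBIC)
cv2.imwrite('pics/c5.png',w[:,:,::-1])
E
```

```text
[423.84775945  74.79127482  76.63324614] [-0.22927909 -0.71230845 -0.92291453] [-0.04042349 -0.0763287  -0.02850702]
```

View pics/c5.png

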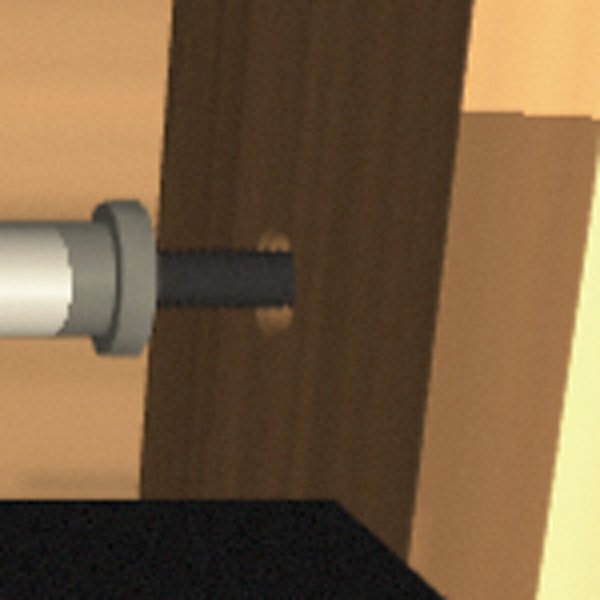

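The stud has entered the hole centred (rows 252–306 inside 230–335) with no contact force. I'll continue to seating and then to the fence.

arm_command(series=[{"translation": [0,0.3,0],"dr": [0,0,0],"hand": -1},{"translation": [0,0.3,0],"dr": [0,0,0],"hand": -1},{"translation": [0,0.3,0],"dr": [0,0,0],"hand": -1},{"translation": [0,0.3,0],"dr": [0,0,0],"hand": -1},{"translation": [0,0.2,0],"dr": [0,0,0],"hand": -1},{"translation": [0,0,0],"dr": [0,0,0],"hand": -1}])

```text
time_s: 8.97
tcp_pos: [423.8, 89.2, 76.6]
tool_rot: [-0.013, 3.141, 0.0]
force: [-0.7, 0.1, -1.1]
finger_gap: 9.2
```

arm_command(series=[{"translation": [0,0.1,0],"dr": [0,0,0],"hand": -1},{"translation": [0,0.1,0],"dr": [0,0,0],"hand": -1},{"translation": [0,0.1,0],"dr": [0,0,0],"hand": -1},{"translation": [0,0.1,0],"dr": [0,0,0],"hand": -1},{"translation": [0,0,0],"dr": [0,0,0],"hand": -1}])

```text
time_s: 9.38
tcp_pos: [423.6, 91.7, 76.6]
tool_rot: [0.01, -3.141, 0.002]
force: [-0.2, -3.3, -0.4]
finger_gap: 9.3
```

arm_command(series=[{"translation": [0,0.2,0],"dr": [0,0,0],"hand": -1},{"translation": [0,0.2,0],"dr": [0,0,0],"hand": -1},{"translation": [0,0.2,0],"dr": [0,0,0],"hand": -1},{"translation": [0,0.2,0],"dr": [0,0,0],"hand": -1}])

```text
time_s: 9.72
tcp_pos: [423.6, 100.7, 76.6]
tool_rot: [0.011, -3.141, 0.0]
force: [-0.8, -2.7, 0.6]
finger_gap: 9.5
```

arm_command(series=[{"translation": [0,0.2,0],"dr": [0,0,0],"hand": -1},{"translation": [0,0.2,0],"dr": [0,0,0],"hand": -1},{"translation": [0,0.15,0],"dr": [0,0,0],"hand": -1}])

```text
time_s: 9.97
tcp_pos: [423.6, 106.4, 76.6]
tool_rot: [0.012, -3.142, -0.0]
force: [-0.1, -2.0, -0.9]
finger_gap: 9.8
```

arm_command(series=[{"translation": [0,0.05,0],"dr": [0,0,0],"hand": -1},{"translation": [0,0.05,0],"dr": [0,0,0],"hand": -1},{"translation": [0,0,0],"dr": [0,0,0],"hand": -1}])

```text
time_s: 10.22
tcp_pos: [423.6, 107.2, 76.6]
tool_rot: [0.012, -3.141, -0.0]
force: [0.2, -2.2, -1.0]
finger_gap: 9.6
```

arm_command(series=[{"translation": [0,0.05,0],"dr": [0,0,0],"hand": -1},{"translation": [0,0.05,0],"dr": [0,0,0],"hand": -1},{"translation": [0,0,0],"dr": [0,0,0],"hand": -1}])

```text
time_s: 10.47
tcp_pos: [423.6, 108.0, 76.6]
tool_rot: [0.011, -3.141, 0.0]
force: [0.8, -1.9, -0.9]
finger_gap: 9.8
```

arm_command(series=[{"translation": [0,0.05,0],"dr": [0,0,0],"hand": -1},{"translation": [0,0.05,0],"dr": [0,0,0],"hand": -1},{"translation": [0,0,0],"dr": [0,0,0],"hand": -1}])

```text
time_s: 10.72
tcp_pos: [423.6, 109.1, 76.6]
tool_rot: [0.012, -3.141, -0.0]
force: [0.5, -2.6, -1.3]
finger_gap: 9.7
```

arm_command(series=[{"translation": [0,0.05,0],"dr": [0,0,0],"hand": -1},{"translation": [0,0.05,0],"dr": [0,0,0],"hand": -1},{"translation": [0,0,0],"dr": [0,0,0],"hand": -1}])

```text
time_s: 10.97
tcp_pos: [423.6, 110.1, 76.6]
tool_rot: [0.012, -3.142, -0.0]
force: [-0.7, -1.4, -1.0]
finger_gap: 9.6
```

arm_command(series=[{"translation": [0,0.05,0],"dr": [0,0,0],"hand": -1},{"translation": [0,0,0],"dr": [0,0,0],"hand": -1}])

```text
time_s: 11.13
tcp_pos: [423.6, 110.5, 76.6]
tool_rot: [0.011, -3.141, 0.0]
force: [-0.2, -1.9, -1.8]
finger_gap: 9.5
```

arm_command(series=[{"translation": [0,0.05,0],"dr": [0,0,0],"hand": -1},{"translation": [0,0,0],"dr": [0,0,0],"hand": -1}])

```text
time_s: 11.3
tcp_pos: [423.6, 110.5, 76.6]
tool_rot: [0.011, -3.141, 0.001]
force: [-0.2, -3.4, -1.6]
finger_gap: 9.5
```

Now at the fence, since the pose has stopped following the command. I'll build the force gently.

arm_command(series=[{"translation": [0,0.05,0],"dr": [0,0,0],"hand": -1},{"translation": [0,0,0],"dr": [0,0,0],"hand": -1},{"translation": [0,0,0],"dr": [0,0,0],"hand": -1}])

```text
time_s: 11.55
tcp_pos: [423.3, 110.6, 76.6]
tool_rot: [0.01, -3.141, 0.002]
force: [0.6, -4.7, -0.5]
finger_gap: 9.7
```

arm_command(series=[{"translation": [0,0.03,0],"dr": [0,0,0],"hand": -1},{"translation": [0,0,0],"dr": [0,0,0],"hand": -1},{"translation": [0,0,0],"dr": [0,0,0],"hand": -1}])

```text
time_s: 11.8
tcp_pos: [423.2, 110.7, 76.6]
tool_rot: [0.01, -3.141, 0.002]
force: [0.2, -6.4, -0.2]
finger_gap: 9.5
```

arm_command(series=[{"translation": [0,0.06,0],"dr": [0,0,0],"hand": -1},{"translation": [0,0,0],"dr": [0,0,0],"hand": -1},{"translation": [0,0,0],"dr": [0,0,0],"hand": -1}])

```text
time_s: 12.05
tcp_pos: [423.1, 110.8, 76.6]
tool_rot: [0.009, -3.14, 0.003]
force: [0.5, -6.0, 0.6]
finger_gap: 10.1
```

arm_command(series=[{"translation": [0,0.03,0],"dr": [0,0,0],"hand": -1},{"translation": [0,0,0],"dr": [0,0,0],"hand": -1},{"translation": [0,0,0],"dr": [0,0,0],"hand": -1},{"translation": [0,0,0],"dr": [0,0,0],"hand": -1}])

```text
time_s: 12.38
tcp_pos: [423.0, 110.8, 76.6]
tool_rot: [0.008, -3.14, 0.004]
force: [-0.9, -6.5, 0.6]
finger_gap: 9.4
```

arm_command(series=[{"translation": [0,0.07,0],"dr": [0,0,0],"hand": -1},{"translation": [0,0,0],"dr": [0,0,0],"hand": -1},{"translation": [0,0.05,0],"dr": [0,0,0],"hand": -1},{"translation": [0,0,0],"dr": [0,0,0],"hand": -1},{"translation": [0,0,0],"dr": [0,0,0],"hand": -1},{"translation": [0,0,0],"dr": [0,0,0],"hand": -1}])

```text
time_s: 12.88
tcp_pos: [422.6, 111.0, 76.6]
tool_rot: [0.007, -3.139, 0.006]
force: [-0.4, -9.0, 1.6]
finger_gap: 9.3
```

```bash
python3 - <<'E'
from h import *
F=[];M=[]
for i in range(10):
    im=cams.capture('top');s=status.observe();F.append(s['force']);M.append(s['moment'])
print(np.array(F).round(1).tolist(),np.mean(F,0),np.mean(M,0),s['tcp_pos']);print(Ro.from_rotvec(s['tool_rot']).as_matrix().round(4))
w,m=snap('wrist','w6.png');t,mt=snap('top','t6.png');sc,_=snap('scene','s6.png')
a=cv2.resize(w,(400,300),interpolation=cv2.INTER_AREA);b=cv2.resize(t[200:300,160:280],(400,333),interpolation=cv2.INTER_CUBIC)
c=cv2.resize(w[150:300,340:490],(400,400),interpolation=cv2.INTER_CUBIC);
o=np.zeros((600,800,3),np.uint8);o[:400,:400]=c;o[:333,400:]=b;d=cv2.resize(sc[150:240,240:360],(340,255));o[335:590,430:770]=d
cv2.imwrite('pics/c6.png',o[:,:,::-1])
E
```

```text
[[-0.1, -8.9, 2.2], [0.7, -8.7, 2.4], [0.0, -9.2, 2.4], [-0.8, -8.5, 2.2], [-0.7, -8.8, 1.8], [-1.3, -8.8, 1.4], [-0.1, -8.2, 1.8], [-1.5, -9.5, 3.0], [-0.9, -9.1, 1.7], [-1.4, -8.9, 0.9]] [-0.61380175 -8.84193552  1.99252461] [-1.92069023  0.15581062 -0.03175505] [422.64553547 110.97364045  76.59700762]
[[-1.     -0.0042 -0.0026]
 [-0.0042  1.     -0.0036]
 [ 0.0026 -0.0035 -1.    ]]
```

View pics/c6.png

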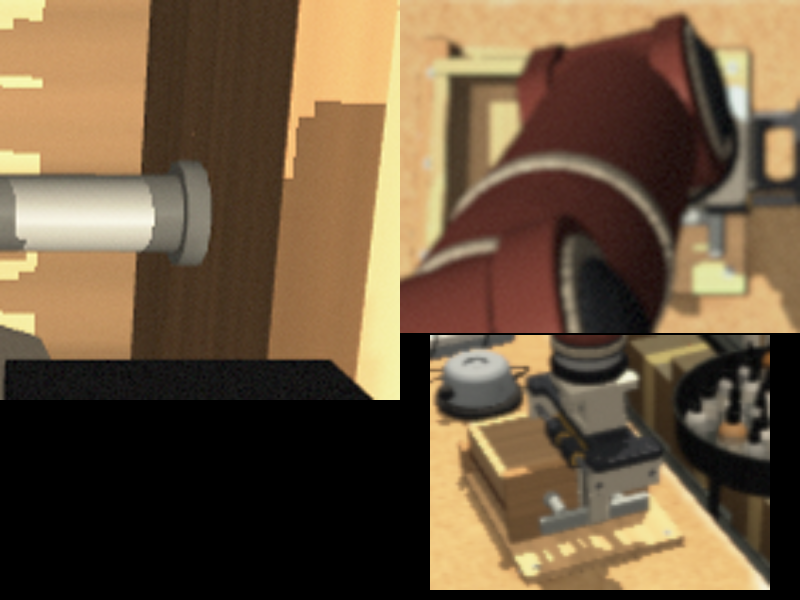

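arm_command(series=[{"translation": [0,0.08,0],"dr": [0,0,0],"hand": -1},{"translation": [0,0,0],"dr": [0,0,0],"hand": -1},{"translation": [0,0.06,0],"dr": [0,0,0],"hand": -1},{"translation": [0,0,0],"dr": [0,0,0],"hand": -1},{"translation": [0,0,0],"dr": [0,0,0],"hand": -1},{"translation": [0,0,0],"dr": [0,0,0],"hand": -1},{"translation": [0,0,0],"dr": [0,0,0],"hand": -1}])

```text
time_s: 14.12
tcp_pos: [422.3, 111.2, 76.6]
tool_rot: [0.005, -3.138, 0.008]
force: [-1.9, -10.6, 3.2]
finger_gap: 9.5
```

```bash
python3 - <<'E'
from h import *
F=[];P=[]
for i in range(12):
    im=cams.capture('wrist');s=status.observe();F.append(s['force']);P.append(s['tcp_pos'])
print(np.mean(F,0).round(2),np.array(P)[[0,-1]].round(2),s['finger_gap'],s['time_s'])
print(Ro.from_rotvec(s['tool_rot']).as_matrix().round(4))
w,m=snap('wrist','w7.png')
for n in('w5','w7'):
    m={k:v for k,v in np.load(f'pics/{n}.npz').items()}
    g=cv2.cvtColor(cv2.imread(f'pics/{n}.png'),cv2.COLOR_BGR2GRAY).astype(float)
    g=cv2.GaussianBlur(g,(3,3),0); u0=(380+160/4) if n=='w5' else 395
    lo=[];hi=[]
    for v in list(range(150,205,3))+list(range(255,285,3)):
        d=np.diff(g[v]); a=int(u0)-14; i=a+np.argmin(d[a:a+28]); 
        if d[i]<-10: lo.append(ray(m,(i+.5,v),12)[:2])
        b=int(u0)+35; j=b+np.argmax(d[b:b+55])
        if d[j]>10: hi.append(ray(m,(j+.5,v),96)[:2])
    for nm,e in(('bottom',lo),('top',hi)):
        e=np.array(e);k=np.polyfit(e[:,0],e[:,1],1)
        r=e[:,1]-np.polyval(k,e[:,0]);q=abs(r)<1.5;k=np.polyfit(e[q,0],e[q,1],1)
        print(n,nm,len(e),q.sum(),'slope',k[0].round(4),'y at 424',np.polyval(k,424).round(1))
E
```

```text
[ -1.22 -11.23   2.88] [[422.27 111.21  76.58]
 [422.24 111.2   76.58]] 9.530697208584757 14.7167
[[-1.     -0.003  -0.0036]
 [-0.003   1.     -0.005 ]
 [ 0.0036 -0.005  -1.    ]]
w5 bottom 29 29 slope 0.0067 y at 424 135.4
w5 top 29 29 slope 0.0077 y at 424 135.0
w7 bottom 29 29 slope -0.0022 y at 424 156.4
w7 top 29 17 slope 0.3348 y at 424 176.4
```

```bash
python3 -c "
from h import *
print(job.job_done())"
```

```text
the job is handed in; nothing more can be done
None
```

I fitted the pull to the drawer, slid the drawer back against the fence, and handed the job in at about 14.7 s while still holding and pressing. No verdict is reported, so these are my own last checks:

- **Push:** about 11.2 N towards the fence (11.6 N in total), averaged over 12 readings with the arm steady. The sensor also showed about 3 N upward and 1 N sideways. I took these as the arm giving slightly and did not trace them further.
- **Seating:** I saw one stud enter its hole centred to about 0.3 mm, and its foot looked flush in the last picture. The other stud and foot were hidden by the gripper, so I did not check them directly.
- **Grip:** the fingers still held the bar at an opening of about 9.5 mm. By the geometry they clear the drawer front by about 20 mm.
- **Drawer at the fence:** it moved back 21 mm, which matches the gap I measured at the start, and then stopped following the arm. The fence contact itself was hidden by the arm.
- **Squareness:** the drawer is within about 0.01 rad of the board, against a limit of 0.03. My two readings of the board's own angle differed by about 0.006 rad. The fit to the drawer's top edge failed in the last picture, so this rests on the bottom edge alone.
- **Sideways drift:** the gripper crept about 1.3 mm sideways as the push built up, within the 4 mm allowed.

The spanner and nuts were not in contact with anything I saw. I did not measure the loose items again at the end.

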